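# Load the printing jig and hold its sprung paper gripper open at the mark

## Task

Plug the printing block with the red lino face (not the blue one) into the slot of the wooden printing jig, fully home with its shoulders down on the board, and let go of it. Then pull the jig's sprung paper gripper out by its orange tab until its black pointer lines up with the yellow index, and keep holding it there: you finish still holding the tab, because the spring draws it back if you let go. Leave the yellow index as it is set, and leave the other things on the bench where they are.

Things in the scene. Friction and masses are not known exactly. Their poses are not given: they have to be found in the camera images.
- block: Wooden printing block, 44 mm tall, standing on its plug; origin: centre of the plug's underside, z up. Dark plug 36 mm (x) by 24 mm (y), 18 mm tall, lowest 3 mm stepped in 1.5 mm a side. Above it the head, 56 mm (x) by 38 mm (y), 26 mm tall, with a red lino face and a cream leaf on top. 60 to 130 g. Grip it across the 38 mm. May go in either way round.
- other_block: A block of the same shape and size with a blue face and a cream moon. Not to be used; the two blocks stand on either side of the jig, which on which side changes.
- socket (a point): Centre of the slot's mouth in the fixed pale wooden board (280 x 170 mm, top 32 mm above the bench; its centre 75 mm to -x of here). Slot 38.5 mm along x, 26.5 mm along y, 22 mm deep, edges chamfered 1.5 mm. z up; axes are the jig's: the paper gripper is pulled along -x, roughly towards the robot. Plug home: block origin 18 mm below this point, head 26 mm above board.
- pull_grip (a point): Upper middle of the gripper's orange upright tab, 72 mm above the bench, 94 mm to -x of the slot when in. Tab 12 mm thick (jig x), 30 mm wide (jig y), top 18 mm above this point, free all round to 28 mm below it, where the steel plate lies (116 mm wide in y, from 11 mm to -x to 39 mm to +x of here, its far 10 mm a bar 10 mm higher). Rails beside the plate are lower.
- pull (a joint): How far the paper gripper is pulled out, m: 0 in (where the spring keeps it), up to 0.10 at the stop. A spring draws it back with about 2.7 N at 0, growing by 0.9 N per 10 mm; it slides back when let go.
- pointer (a point): Tip of the thin black pointer on the left (+y) end of the gripper's plate; it moves with the gripper. 14 mm to +x of pull_grip, 70 mm to +y of it. Axes as the jig's.
- index_mark (a point): Nose tip of the yellow index, a 10 x 14 x 9 mm rider on the scale strip at the board's left (+y) edge. It marks how far to pull: 40 to 85 mm from where the pointer starts, different each time. Stiff, not to be shifted. Axes as the jig's; lined up when pointer and nose have the same position along the jig's x.
- ink_jar: Amber ink jar with black cap, 56 mm across, 65 mm tall; origin under its centre. Bystander.
- baren: Cream hand press pad, 96 mm across, with a wooden bar handle, 54 mm tall; origin under its centre. Bystander.
- gouge: Lino gouge with a wooden handle, 140 mm long, lying on the bench along its x; origin near its middle. Bystander.
- black_marker: Marker pen, white with a black cap, 130 mm long, lying along its x; origin under its middle. Bystander.
There are look-alikes about, which are no part of the job. What is shaped like the block but turquoise is not meant.

How it is judged:
By the outcome, as a careful person would: the job done as asked, in the order asked, and still so for the second after the job is handed in, while the arm keeps its last pose, push and grip.
It also fails if it takes over 59 s, if anything falls off the work surface, if the arm or the gripper's body presses on something with over 40 N, if the wrist force passes 120 N, or if a joint passes its speed limit or range.

## Robot

A 6-joint arm with a two-finger parallel gripper is mounted at the origin on the work surface. World frame = base frame: x ahead of the robot, y to its left, z up, the work surface at z = 0. Lengths are in mm, angles in rad, forces in N, time in s.
With the tool pointing down it reaches from about 350 to 925 mm from the base axis. Payload 6.4 kg.
Tool frame: the origin (TCP) lies between the finger pads; the fingertips stand manip.nose_length ahead of it and the grasp point (between the pads) lies 2 mm behind it (manip.nose_length is the distance from the TCP to the fingertips, in mm); z points along the fingers, y is the direction in which the jaws open and shut (so a half turn about z gives the same grasp; the last joint's range is limited). The gripper opens to 94 mm and grips with 3 to 60 N. Pads are 16 mm wide; open, the fingers measure 119 mm over their backs; the gripper's body (75 mm by 177 mm) begins 78 mm behind the grasp point.
Start: joints at [-1.391, 0.245, 1.558, -0, 1.339, -0.174], TCP at [225.207, -609.75, 222.455] pointing down, gripper open.
Joint ranges: [-3.13, 3.13], [-1.02, 2.26], [0.13, 2.54], [-0.95, 4.09], [0.21, 2.88], [-2.74, 2.74]. Speed limits (rad/s): [2.57, 2.57, 3.14, 3.14, 3.14, 3.14].

## Interface

Orientations are given as a rotation vector (axis times angle).
In Python, from bench import manip gives the robot as it stands.
- The arm moves only by the shell command python3 -m jog 'ROWS' [FORCE]. ROWS is JSON, a list of rows, each a list of 7 numbers: the turn, a rotation vector about the tool's x, y, z in degrees, then the shift along the tool's x, y, z in cm, then the finger opening in cm, from 0 to 9.4. A call has 1 to 12 rows; each row is the pose to reach, as a shift and turn from the pose measured when the call began, along the tool's axes at that moment; what a row does not reach only later rows make up. A row lasts 1/12 s, in which the tool goes at most 41.7 mm and 7.16 degrees, less where a joint would pass 70% of its speed; a pose out of reach is approached as far as the arm can. A call with a gripper value outside its range is refused whole. The fingers move at their own pace and stop on an object; FORCE is the grip in N (left out, the last holds). Time passes only in rows, so rows that repeat a pose let the fingers close. It gives the time, the measured TCP pose, the force and the opening at its end, in the units of the state.
- manip.get_state(): the state, without advancing time (a new reading comes with each control period).
- manip.camera(name): name is "scene" or "top" or "wrist"; returns a dict with "image" (384x512x3 uint8, red, green, blue), "mtx" (3x3 intrinsics, pixels), "D" ([k1, k2, p1, p2, k3] as OpenCV has them; the pictures are not rectified), "R" (3x3) and "t" (3): a world point X has camera coordinates R X + t. Camera axes: x right, y down, z forward; pixel columns grow to the right and rows downward; lengths in mm; the calibration is good to about 2 mm. A picture is of the moment at which its call begins. There is no depth.
- manip.close_job(): hands the job in, once; it reports no verdict.
Trained networks look in a picture, given as the dict that the camera call returned (one of the last four; its "shot" number tells which), for a name from the list of things; names that differ only in an ending like _2 or _b are one class to them, and where a whole thing is asked for, a point or a joint stands for the part that bears it (a point fixed in the world has none). Each returns a list of dicts, best first, with "conf" (0 to 1); they miss things now and then, are a little off and sometimes report something else, mostly with a low value. They report only what shows in the picture. A call takes as long as a camera call. They do not tell look-alikes from the thing itself.
- manip.silhouettes(target, picture): "mask" (384x512 bool, what is visible of it) and "pixel" ([column, row] in pixels, amid what is visible of it).
- manip.tip_of(target, picture): "pixel" ([column, row] in pixels: a listed point, or the origin of a listed thing).
The state is a dict: "time_s": time; "joints": joint angles; "joint_vel": joint speeds; "joint_torque": joint torques, N m; "position": TCP position; "eef_rot": TCP orientation; "ft_force": force on the tool from outside, world axes, zero at the start; "ft_torque": the same for the moment, N m; "grip_width": opening from 0.0 (shut) to 1.0 (fully open).
Only numpy, scipy, OpenCV 4.12 (cv2) and the standard library are available. Lean on these libraries where they do the work, as an engineer would, in place of code of your own. Each camera call takes 0.05 s, during which the arm holds its last target.

## Working session

There is one attempt and no reset: what is moved stays moved. The work goes in short steps, Python scripts to look and compute and a shell command to move; the robot and the scene stay as the last step left them, time stands still between calls to the robot, and variables do not carry over. Pictures are saved under pics/ and viewed, and the job is handed in when it is done.

```bash
ls; mkdir -p pics
cat > h.py <<'E'
import numpy as np, cv2, json
from bench import manip
def shot(n,fn=None):
    c=manip.camera(n)
    if fn: cv2.imwrite('pics/'+fn,cv2.cvtColor(c['image'],cv2.COLOR_RGB2BGR))
    return c
def ray(c,px):
    p=cv2.undistortPoints(np.array([[px]],float),np.array(c['mtx'],float),np.array(c['D'],float))[0,0]
    R=np.array(c['R']);t=np.array(c['t']).ravel()
    return -R.T@t, R.T@np.array([p[0],p[1],1.])
def onz(c,px,z):
    o,d=ray(c,px); return o+d*(z-o[2])/d[2]
def tri(obs):
    A=np.zeros((3,3));b=np.zeros(3)
    for c,px in obs:
        o,d=ray(c,px);d/=np.linalg.norm(d);P=np.eye(3)-np.outer(d,d);A+=P;b+=P@o
    x=np.linalg.solve(A,b); return x
def proj(c,X):
    R=np.array(c['R'],float);t=np.array(c['t'],float).ravel()
    return cv2.projectPoints(np.array(X,float).reshape(-1,3),cv2.Rodrigues(R)[0],t,np.array(c['mtx'],float),np.array(c['D'],float))[0].reshape(-1,2)
E
python3 - <<'E'
from h import *
s=manip.get_state(); print(s['time_s'],s['position'],s['eef_rot'],manip.nose_length,s['grip_width'])
np.set_printoptions(precision=1,suppress=True)
for n in['scene','top']:
    c=shot(n,n+'0.png')
    for k in['block','other_block','ink_jar','baren','gouge','black_marker','socket','pull_grip','pointer','index_mark']:
        for r in manip.tip_of(k,c)[:3]: print(n,k,np.array(r['pixel']),round(r['conf'],2),onz(c,r['pixel'],{'socket':32,'pull_grip':72,'pointer':40,'index_mark':40}.get(k,0)))
E
```

```text
pics
0.0 [ 225.08456096 -609.18947299  221.37862097] [-3.09072584e+00 -5.52482637e-01  3.23528796e-05] 17.0 0.9996518643938023
scene block [131.8 191.5] 0.92 [ 473.3 -367.1    0. ]
scene block [154.9 152.6] 0.68 [ 299.9 -350.9   -0. ]
scene block [238.9 231.2] 0.51 [583.  -36.4   0. ]
scene other_block [365.7 212.6] 0.77 [486.  298.7   0. ]
scene ink_jar [ 95.5 242.5] 0.67 [ 657.7 -400.6   -0. ]
scene ink_jar [131.7 194.2] 0.21 [ 483.7 -363.8    0. ]
scene baren [418.7 277.8] 0.81 [676.9 407.2   0. ]
scene baren [131.1 195.9] 0.45 [ 490.3 -363.2    0. ]
scene gouge [129.7 261.8] 0.88 [ 704.1 -291.5    0. ]
scene gouge [240.2 232.8] 0.68 [587.8 -32.3   0. ]
scene gouge [132.7 192.5] 0.49 [ 476.9 -363.1    0. ]
scene black_marker [213.4 213.2] 0.64 [ 529.6 -114.7    0. ]
scene black_marker [246.3 175.6] 0.6 [375.7 -44.3  -0. ]
scene socket [198.  252.3] 0.96 [ 679.1 -120.1   32. ]
scene pull_grip [213.8 214.4] 0.62 [591.3 -94.4  72. ]
scene pointer [239.2 232. ] 0.71 [614.9 -29.   40. ]
scene index_mark [244.8 218.7] 0.61 [571.6 -20.9  40. ]
top block [391.  207.7] 0.57 [ 479.3 -361.2    0. ]
top block [387.4 271.5] 0.54 [ 301.8 -351.     0. ]
top block [268.1 151.9] 0.32 [630.5 -13.7   0. ]
top other_block [156.8 197.4] 0.66 [495.2 297.1   0. ]
top ink_jar [402.7 145.9] 0.66 [ 655.8 -395.9    0. ]
top ink_jar [294.4 162.7] 0.23 [601.1 -88.4   0. ]
top baren [126.6 135.7] 0.76 [670.6 392.    0. ]
top gouge [358.8 125.9] 0.6 [ 710.7 -270.5    0. ]
top black_marker [280.3 243.1] 0.67 [374.9 -52.5   0. ]
top black_marker [299.  162.2] 0.29 [ 602.8 -101.4    0. ]
top socket [304.5 136.6] 0.92 [ 669.6 -113.4   32. ]
top socket [121.7 134.4] 0.49 [667.4 396.5  32. ]
top pull_grip [294.1 163.1] 0.81 [588.6 -83.1  72. ]
top pointer [269.6 154.1] 0.91 [617.2 -17.7  40. ]
top index_mark [267.3 168.4] 0.58 [577.6 -12.1  40. ]
```

View pics/scene0.png

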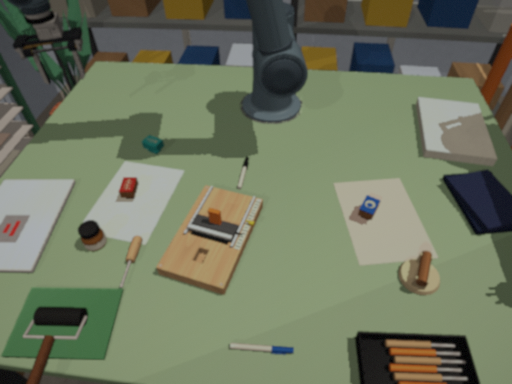

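View pics/top0.png

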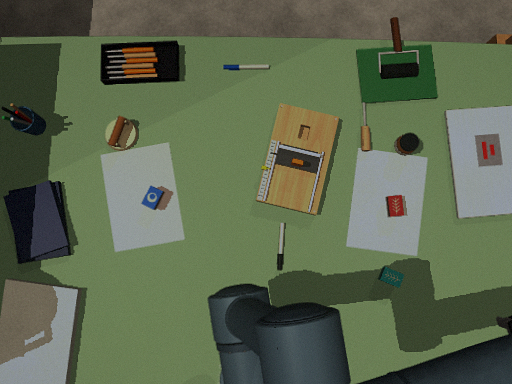

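Run:
```python
import cv2
a=cv2.imread('pics/scene0.png')[130:230,90:190];b=cv2.imread('pics/top0.png')[180:300,350:440]
cv2.imwrite('pics/crop0.png',cv2.hconcat([cv2.resize(a,(400,480)),cv2.resize(b,(360,480))]))
```

```text
(no output)
```

View pics/crop0.png

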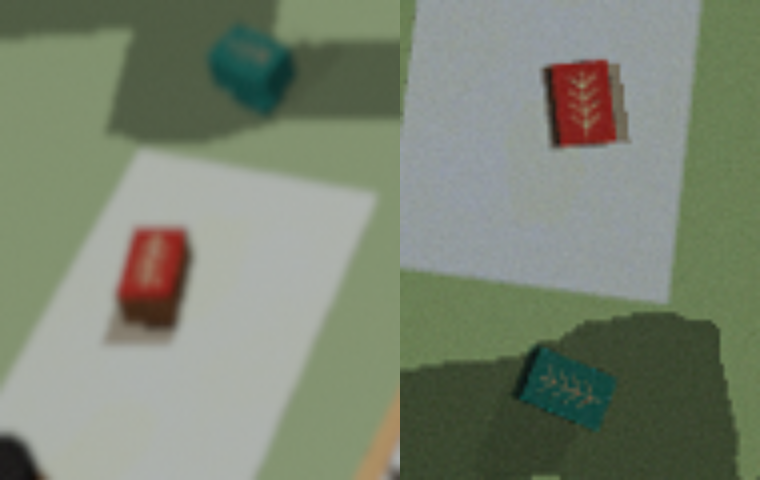

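Candidates: red-faced block (scene 129,187; top 396,206), turquoise look-alike (scene 153,145; top 391,277), blue block (scene 369,207; top 154,197). The red one with the cream leaf fits, and the crop confirms it. Next I'll measure its pose and the jig's.

```bash
cat >> h.py <<'E'
from scipy.spatial.transform import Rotation as Ro
np.set_printoptions(precision=2,suppress=True)
def redtop(c,z=44,roi=None,near=None):
    im=c['image']; h=cv2.cvtColor(im,cv2.COLOR_RGB2HSV)
    m=(((h[...,0]<8)|(h[...,0]>172))&(h[...,1]>150)&(h[...,2]>90)).astype(np.uint8)
    m=cv2.morphologyEx(m,cv2.MORPH_CLOSE,np.ones((5,5),np.uint8))
    n,l,st,ce=cv2.connectedComponentsWithStats(m)
    out=[]
    for i in range(1,n):
        if st[i,4]<60: continue
        cn=cv2.findContours((l==i).astype(np.uint8),cv2.RETR_EXTERNAL,cv2.CHAIN_APPROX_NONE)[0][0][:,0]
        w=np.array([onz(c,p,z)[:2] for p in cn.astype(float)],np.float32)
        (cx,cy),(a,b),ang=cv2.minAreaRect(w)
        if a<b: a,b=b,a; ang+=90
        out.append((ce[i],st[i,4],cx,cy,a,b,(ang+90)%180-90))
    return out
def go(target,yaw_world_y=None):
    """print shift in tool axes cm to bring TCP to target, turn about tool z deg so jaw axis at yaw"""
    s=manip.get_state(); R=Ro.from_rotvec(s['eef_rot'])
    d=R.inv().apply(np.array(target)-s['position'])/10
    print('t',s['time_s'],'pos',s['position'],'shift cm',d,'jaw yaw',jaw(R))
    print('toolx',R.as_matrix()[:,0],'tooly',R.as_matrix()[:,1],'toolz',R.as_matrix()[:,2])
    if yaw_world_y is not None:
        a=(yaw_world_y-jaw(R)+90)%180-90
        Rt=Ro.from_euler('z',a,degrees=True)
        # ideal straight-down target
        y=np.array([np.cos(np.radians(jaw(R)+a)),np.sin(np.radians(jaw(R)+a)),0]);z=np.array([0,0,-1.]);x=np.cross(y,z)
        Rg=Ro.from_matrix(np.c_[x,y,z]); print('turn rotvec deg',np.degrees((R.inv()*Rg).as_rotvec()),'joint6',s['joints'][5])
def jaw(R):
    v=R.as_matrix()[:,1]; return np.degrees(np.arctan2(v[1],v[0]))
E
python3 - <<'E'
from h import *
cs=shot('scene');ct=shot('top')
for c in(cs,ct):
    for o in redtop(c): print(*[np.round(x,1) for x in o])
for k,z in[('socket',32),('pull_grip',72),('pointer',40),('index_mark',40)]:
    a=manip.tip_of(k,cs)[0]['pixel'];b=manip.tip_of(k,ct)[0]['pixel']; X=tri([(cs,a),(ct,b)]);print(k,X)
go([479,-361,200],0)
E
python3 -c "
import cv2
a=cv2.imread('pics/top0.png')[95:225,245:350];cv2.imwrite('pics/j.png',cv2.resize(a,None,fx=4.5,fy=4.5,interpolation=cv2.INTER_CUBIC))"
```

```text
[127.8 185.3] 176 488.6 -360.8 54.3 36.1 6.9
[ 10.8 228.5] 84 667.4 -614.0 38.6 28.2 8.3
[487.3 149.8] 147 642.4 -622.8 45.8 33.0 6.6
[395.4 205.4] 278 482.9 -361.4 54.5 37.8 6.3
socket [ 681.05 -115.45   29.71]
pull_grip [594.09 -95.08  60.17]
pointer [618.66 -23.93  43.41]
index_mark [573.69 -17.04  30.97]
t 1.6 pos [ 225.22 -609.74  222.44] shift cm [ 32.42 -14.54   2.24] jaw yaw -69.72843938469306
toolx [0.94 0.35 0.  ] tooly [ 0.35 -0.94 -0.  ] toolz [ 0.  0. -1.]
turn rotvec deg [ -0.    -0.   -69.73] joint6 -0.17409767224432932
```

View pics/j.png

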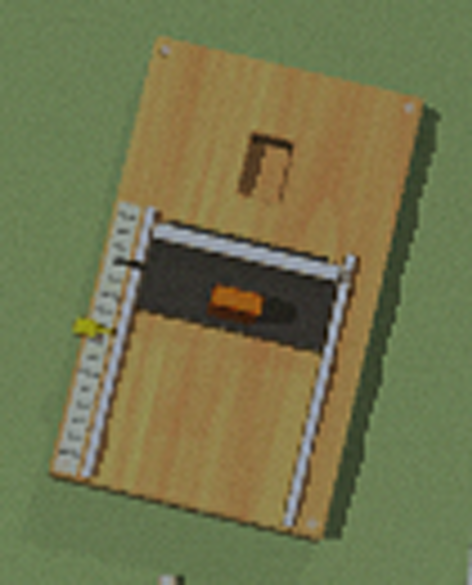

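```bash
python3 -m jog '[[0,0,13.8,32.9,-14.4,5,9.4],[0,0,13.8,32.9,-14.4,5,9.4],[0,0,13.8,32.9,-14.4,5,9.4],[0,0,13.8,32.9,-14.4,5,9.4],[0,0,13.8,32.9,-14.4,5,9.4],[0,0,13.8,32.9,-14.4,5,9.4],[0,0,13.8,32.9,-14.4,5,9.4],[0,0,13.8,32.9,-14.4,5,9.4],[0,0,13.8,32.9,-14.4,5,9.4],[0,0,13.8,32.9,-14.4,5,9.4],[0,0,13.8,32.9,-14.4,5,9.4],[0,0,13.8,32.9,-14.4,5,9.4]]' 30
python3 - <<'E'
from h import *
c=shot('wrist','w1.png')
for o in redtop(c): print(*[np.round(x,1) for x in o])
go([484,-361,30],96.5)
E
```

```text
time_s: 2.6
position: [483.7, -361.2, 172.7]
eef_rot: [3.136, 0.177, -0.0]
ft_force: [0.3, -1.0, -0.1]
grip_width: 1.001
[262.2 190.6] 1856 485.4 -361.2 54.1 36.5 6.5
t 2.65 pos [ 483.42 -361.67  172.79] shift cm [ 0.06 -0.07 14.28] jaw yaw -83.59534095573618
toolx [0.99 0.11 0.  ] tooly [ 0.11 -0.99  0.  ] toolz [ 0. -0. -1.]
turn rotvec deg [ 0.04 -0.01 -0.1 ] joint6 0.6293083286982696
```

View pics/w1.png

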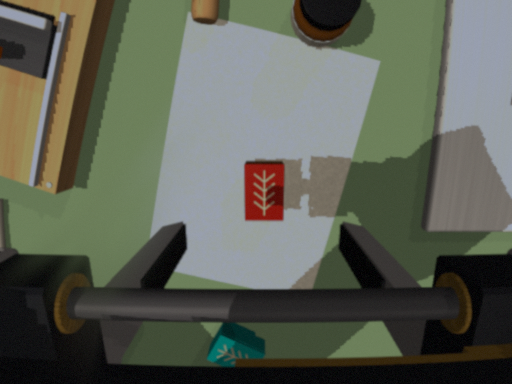

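```bash
python3 -m jog '[[0,0,0,0.2,0,4,9.4],[0,0,0,0.2,0,8,9.4],[0,0,0,0.2,0,11,9.4],[0,0,0,0.2,0,13,9.4],[0,0,0,0.2,0,13.5,9.4],[0,0,0,0.2,0,13.5,7],[0,0,0,0.2,0,13.5,3],[0,0,0,0.2,0,13.5,2],[0,0,0,0.2,0,13.5,2],[0,0,0,0.2,0,13.5,2],[0,0,0,0.2,0,13.5,2],[0,0,0,0.2,0,13.5,2]]' 30
```

```text
time_s: 3.65
position: [485.7, -361.7, 38.4]
eef_rot: [3.135, 0.176, 0.001]
ft_force: [-0.7, -0.6, -0.9]
grip_width: 0.536
```

```bash
python3 -m jog '[[0,0,0,0,0,0,2],[0,0,0,0,0,0,2],[0,0,0,0,0,0,2],[0,0,0,0,0,0,2],[0,0,0,0,0,0,2],[0,0,0,0,0,0,2]]' 30
```

```text
time_s: 4.15
position: [485.9, -361.8, 38.6]
eef_rot: [3.135, 0.176, 0.002]
ft_force: [-0.3, 0.2, 2.6]
grip_width: 0.398
```

```bash
python3 -m jog '[[0,0,0,0,0,-2,2],[0,0,0,0,0,-6,2],[0,0,0,0,0,-10,2],[0,0,0,0,0,-12,2],[0,0,0,0,0,-12,2]]' 30
python3 - <<'E'
from h import *
c=shot('wrist','w2.png')
for o in redtop(c,44+119): print(*[np.round(x,1) for x in o])
go([681,-115,170],-103)
E
```

```text
time_s: 4.57
position: [488.1, -364.1, 164.8]
eef_rot: [3.127, 0.175, 0.012]
ft_force: [0.5, -0.5, -0.5]
grip_width: 0.401
[259.2 240.8] 4856 487.1 -363.2 50.9 38.2 6.3
t 4.6167 pos [ 486.83 -362.82  161.36] shift cm [ 22.07 -22.45  -0.91] jaw yaw -83.58313742696976
toolx [0.99 0.11 0.  ] tooly [ 0.11 -0.99  0.01] toolz [ 0.   -0.01 -1.  ]
turn rotvec deg [ 0.31 -0.29 19.42] joint6 0.6320188148609855
```

View pics/w2.png

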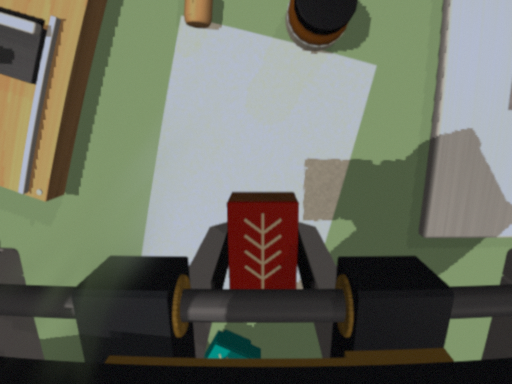

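```bash
python3 -m jog '[[0,0,19.4,13.5,-25.4,-1,2],[0,0,19.4,13.5,-25.4,-1,2],[0,0,19.4,13.5,-25.4,-1,2],[0,0,19.4,13.5,-25.4,-1,2],[0,0,19.4,13.5,-25.4,-1,2],[0,0,19.4,13.5,-25.4,-1,2],[0,0,19.4,13.5,-25.4,-1,2],[0,0,19.4,13.5,-25.4,-1,2],[0,0,19.4,13.5,-25.4,-1,2],[0,0,19.4,13.5,-25.4,-1,2]]' 30
python3 - <<'E'
from h import *
c=shot('wrist','w3.png')
s=manip.get_state();R=Ro.from_rotvec(s['eef_rot'])
for o in redtop(c,44+s['position'][2]-38.5): print(*[np.round(x,1) for x in o])
for k,z in[('socket',32),('index_mark',40),('pointer',40)]:
    for r in manip.tip_of(k,c)[:2]: print(k,r['pixel'],r['conf'],onz(c,r['pixel'],z))
go([681,-115,170],-103)
E
```

```text
time_s: 5.45
position: [591.4, -95.1, 168.2]
eef_rot: [3.117, -0.354, 0.003]
ft_force: [0.2, -0.1, -0.3]
grip_width: 0.402
[262.4 244.6] 5856 593.1 -94.8 50.4 37.0 -13.0
socket [256.2, 93.5] 0.66 [ 683.28 -110.05   32.  ]
index_mark [186.2, 225.3] 0.64 [577.32 -14.4   40.  ]
pointer [184.3, 180.1] 0.74 [621.25 -25.36  40.  ]
t 5.65 pos [591.91 -96.58 169.74] shift cm [ 9.09 -0.23  0.02] jaw yaw -103.10452918529086
toolx [ 0.97 -0.23  0.  ] tooly [-0.23 -0.97  0.  ] toolz [ 0.   -0.01 -1.  ]
turn rotvec deg [ 0.25 -0.28 -0.1 ] joint6 1.4519308221529255
```

View pics/w3.png

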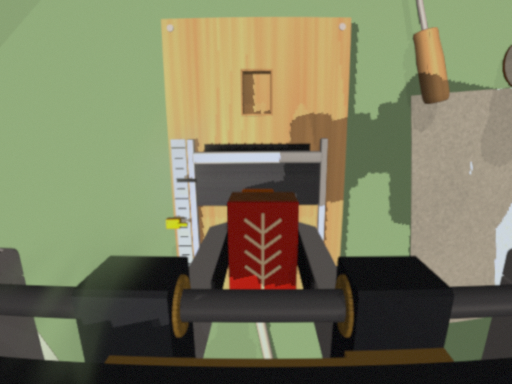

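Run:
```python
from h import *
c=shot('wrist')
im=cv2.cvtColor(c['image'],cv2.COLOR_RGB2BGR)
cv2.imwrite('pics/w3c.png',cv2.resize(im[10:130,150:360],None,fx=3.8,fy=3.8,interpolation=cv2.INTER_CUBIC))
a=onz(c,(165,20),32);b=onz(c,(351,20),32);print(a,b,np.degrees(np.arctan2(*(a-b)[1::-1])),np.linalg.norm(a-b))
ls=cv2.createLineSegmentDetector().detect(cv2.cvtColor(im,cv2.COLOR_BGR2GRAY)[:200,150:360])[0][:,0]
for x1,y1,x2,y2 in ls:
    if np.hypot(x1-x2,y1-y2)<24: continue
    p,q=(x1+150,y1),(x2+150,y2);a,b=onz(c,p,32),onz(c,q,32);print(np.array([*p,*q]),a[:2],b[:2],((np.degrees(np.arctan2(*(b-a)[1::-1])))+13+45)%90-45-13)
s=manip.get_state();print(s['position'])
```

```text
[766.   -46.96  32.  ] [ 728.16 -209.57   32.  ] 76.89945028994549 166.9533851523345
[318.11 151.65 191.84 153.35] [ 618.58 -157.45] [644.63 -38.66] -12.368446094023
[204.38 145.01 306.89 144.16] [649.51 -52.58] [ 628.01 -148.3 ] -12.66106854495986
[193.14 164.21 318.15 162.57] [634.21 -37.  ] [ 608.2 -155.5] -12.380093760057022
[318.24 163.04 317.   198.22] [ 607.73 -155.5 ] [ 573.46 -147.73] -12.779321209186776
[238.14  71.45 269.39  71.21] [ 707.07 -100.21] [ 700.78 -128.08] -12.718758207799908
[240.   116.84 239.06  71.83] [667.17 -92.13] [ 706.56 -100.95] -12.625605402589535
[344.7  111.96 346.05  86.76] [ 649.6  -189.13] [ 671.82 -194.44] -13.443021595431851
[346.1   85.68 347.91  24.41] [ 672.76 -194.65] [ 725.03 -206.11] -12.358395135440233
[269.61  71.91 270.85 104.37] [ 700.13 -128.14] [ 671.68 -122.83] -10.561568414401194
[269.39 115.79 241.87 115.67] [ 661.84 -119.19] [667.81 -94.09] -13.385477696774814
[322.93 198.16 325.07 140.56] [ 572.17 -153.52] [ 627.47 -165.98] -12.694972132310113
[168.13 148.02 172.35 197.98] [654.9  -17.68] [606.48  -7.34] -12.0571462525362
[267.87 109.38 266.78  78.08] [ 667.86 -119.11] [ 695.42 -124.4 ] -10.860283530875165
[243.06 187.85 270.78 181.26] [600.4  -78.61] [ 600.63 -106.66] 0.4810930720553017
[160.58  53.22 167.33 146.93] [739.45 -35.21] [656.08 -17.22] -12.174827468808246
[251.88  18.43 196.88  19.72] [ 748.58 -123.01] [759.1  -74.95] -12.352813241355278
[159.39  23.06 160.88  53.11] [764.77 -41.3 ] [739.47 -35.5 ] -12.908946917531637
[592.1  -96.49 170.  ]
```

View pics/w3c.png

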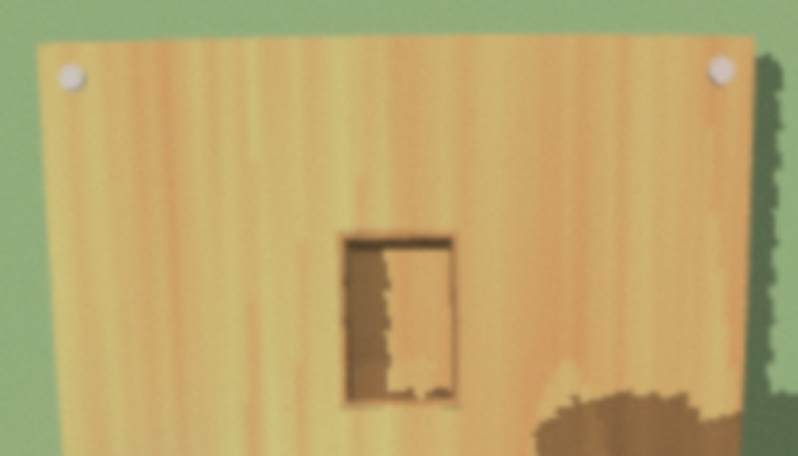

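Run:
```python
from h import *
c=shot('top');cs=shot('scene')
for (n,cc) in(('top',c),('scene',cs)):
    h=cv2.cvtColor(cc['image'],cv2.COLOR_RGB2HSV)
    im=cv2.cvtColor(cc['image'],cv2.COLOR_RGB2BGR)
    r=im[95:225,245:350] if n=='top' else im[170:300,150:275]
    cv2.imwrite('pics/%sb.png'%n,cv2.resize(r,None,fx=4.5,fy=4.5,interpolation=cv2.INTER_CUBIC))
j=cv2.imread('pics/j.png')
P=[(162,38),(422,103),(322,540),(52,473)]
W=np.array([onz(c,(x/4.5+245,y/4.5+95),32) for x,y in P]);print(W)
ce=W.mean(0);ax=(W[0]+W[1]-W[2]-W[3])/2;print(ce,np.linalg.norm(ax),np.degrees(np.arctan2(ax[1],ax[0])),'sock',ce+75*ax/np.linalg.norm(ax))
Q=[(250,133),(292,146),(278,203),(238,193)]
W=np.array([onz(c,(x/4.5+245,y/4.5+95),32) for x,y in Q]);print(W.mean(0))
s=manip.get_state();print(s['position'])
```

```text
[[ 762.43  -46.98   32.  ]
 [ 724.52 -208.28   32.  ]
 [ 453.41 -148.7    32.  ]
 [ 490.81   15.48   32.  ]]
[607.79 -97.12  32.  ] 278.14413904886476 -12.673353077876591 sock [ 680.96 -113.58   32.  ]
[ 681.12 -111.3    32.  ]
[592.33 -96.18 170.32]
```

View pics/sceneb.png

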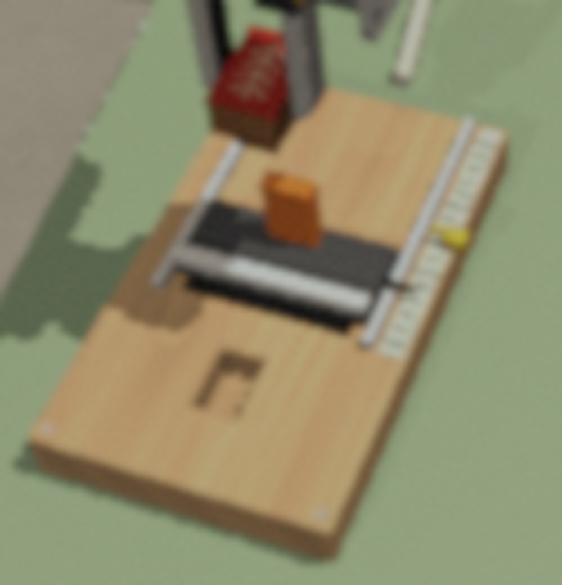

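View pics/topb.png

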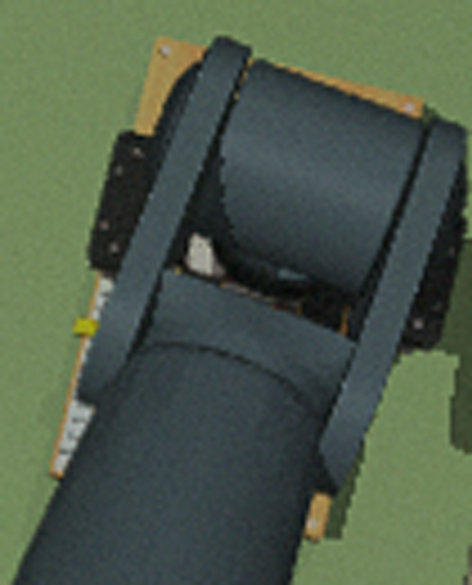

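Run:
```python
from h import *
c=shot('wrist');s=manip.get_state();p=s['position']
print(onz(shot('scene'),(200.9,255.1),32))
# front-edge mid of red face
h=cv2.cvtColor(c['image'],cv2.COLOR_RGB2HSV)
for col in (240,262,288):
    colm=[(r,h[r,col]) for r in range(185,206)]
    print(col,[tuple(int(v) for v in x[1]) for x in colm][::2])
for row in (191,195,200):
  x=onz(c,(262,row),p[2]+5.5); R=Ro.from_rotvec(s['eef_rot']); print(row,R.inv().apply(x-p))
go([683.5,-111.5,170],-102.6)
```

```text
[ 686.19 -111.49   32.  ]
240 [(0, 6, 81), (15, 13, 81), (15, 13, 80), (8, 65, 78), (12, 163, 64), (12, 177, 59), (14, 170, 63), (12, 175, 64), (6, 219, 79), (2, 228, 104), (1, 229, 108)]
262 [(0, 5, 52), (170, 16, 47), (8, 95, 59), (12, 220, 81), (15, 210, 57), (14, 171, 58), (13, 189, 58), (12, 199, 64), (4, 218, 75), (3, 228, 105), (1, 227, 108)]
288 [(0, 11, 46), (0, 0, 45), (150, 6, 46), (10, 61, 50), (14, 188, 57), (12, 169, 62), (13, 177, 59), (11, 174, 63), (6, 205, 77), (2, 231, 105), (2, 229, 109)]
191 [32.51 -0.84 -5.31]
195 [30.39 -0.84 -5.32]
200 [27.73 -0.84 -5.34]
t 5.9 pos [592.45 -95.81 170.43] shift cm [ 9.22 -0.52  0.1 ] jaw yaw -103.03154888419806
toolx [ 0.97 -0.23  0.01] tooly [-0.23 -0.97  0.  ] toolz [ 0.   -0.01 -1.  ]
turn rotvec deg [ 0.25 -0.34 -0.43] joint6 1.4521004328356324
```

```bash
python3 -m jog '[[0.3,-0.3,-0.4,4,-0.3,0,2],[0.3,-0.3,-0.4,8,-0.5,0,2],[0.3,-0.3,-0.4,9.3,-0.5,3,2],[0.3,-0.3,-0.4,9.3,-0.5,6,2],[0.3,-0.3,-0.4,9.3,-0.5,8.5,2],[0.3,-0.3,-0.4,9.3,-0.5,9,2],[0.3,-0.3,-0.4,9.3,-0.5,9,2],[0.3,-0.3,-0.4,9.3,-0.5,9,2]]' 30
python3 - <<'E'
from h import *
c=shot('scene');im=cv2.cvtColor(c['image'],cv2.COLOR_RGB2BGR)
cv2.imwrite('pics/s4.png',cv2.resize(im[200:290,150:270],None,fx=6,fy=6,interpolation=cv2.INTER_CUBIC))
go([684.3,-111.7,52.5],-102.6)
E
```

```text
time_s: 6.57
position: [685.2, -112.7, 82.2]
eef_rot: [-3.122, 0.346, -0.004]
ft_force: [0.1, 0.1, -0.4]
grip_width: 0.404
t 6.6167 pos [ 685.91 -112.91   83.4 ] shift cm [-0.2  -0.08  3.09] jaw yaw -102.6355459956963
toolx [ 0.98 -0.22  0.  ] tooly [-0.22 -0.98 -0.  ] toolz [ 0. -0. -1.]
turn rotvec deg [-0.02 -0.25 -0.04] joint6 1.464737532628642
```

View pics/s4.png

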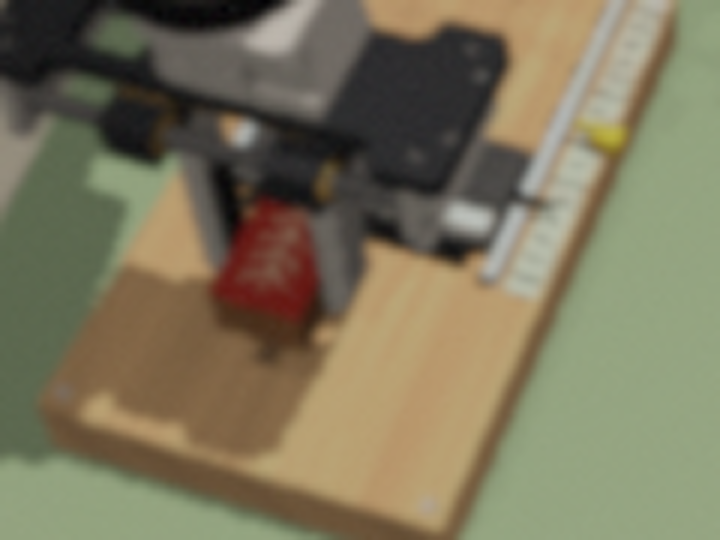

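```bash
python3 -m jog '[[0,-0.2,0,-0.15,-0.1,0.5,2],[0,-0.2,0,-0.15,-0.1,1,2],[0,-0.2,0,-0.15,-0.1,1.3,2],[0,-0.2,0,-0.15,-0.1,1.6,2],[0,-0.2,0,-0.15,-0.1,1.6,2]]' 30
python3 - <<'E'
from h import *
go([684.3,-111.7,52.5],-102.6);print(manip.get_state()['ft_force'])
E
```

```text
time_s: 7.03
position: [684.7, -111.6, 66.9]
eef_rot: [-3.122, 0.346, -0.002]
ft_force: [0.4, 0.5, -0.6]
grip_width: 0.398
t 7.0333 pos [ 684.68 -111.58   66.88] shift cm [-0.04  0.02  1.44] jaw yaw -102.63728579564172
toolx [ 0.98 -0.22  0.  ] tooly [-0.22 -0.98 -0.  ] toolz [ 0.  0. -1.]
turn rotvec deg [-0.03 -0.06 -0.04] joint6 1.4662488684016652
[ 0.43  0.55 -0.62]
```

```bash
python3 -m jog '[[0,0,0,0,0,0.3,2],[0,0,0,0,0,0.6,2],[0,0,0,0,0,0.8,2],[0,0,0,0,0,0.8,2]]' 30; python3 -m jog '[[0,0,0,0,0,0,2],[0,0,0,0,0,0,2]]' 30
```

```text
time_s: 7.37
position: [684.7, -111.6, 58.3]
eef_rot: [-3.122, 0.346, -0.002]
ft_force: [1.2, -1.2, -0.8]
grip_width: 0.405
time_s: 7.53
position: [684.7, -111.6, 58.3]
eef_rot: [-3.122, 0.346, -0.002]
ft_force: [-0.1, 0.2, -1.6]
grip_width: 0.406
```

Going in freely. Pressing on to home, about 6 mm more.

```bash
python3 -m jog '[[0,0,0,0,0,0.2,2],[0,0,0,0,0,0.4,2],[0,0,0,0,0,0.5,2],[0,0,0,0,0,0.6,2],[0,0,0,0,0,0.65,2],[0,0,0,0,0,0.65,2]]' 30
```

```text
time_s: 8.03
position: [684.8, -111.6, 52.6]
eef_rot: [-3.122, 0.346, -0.001]
ft_force: [-1.7, 1.4, 5.5]
grip_width: 0.4
```

```bash
python3 -m jog '[[0,0,0,0,0,0.1,2],[0,0,0,0,0,0.15,2],[0,0,0,0,0,0.15,2]]' 30;  python3 -m jog '[[0,0,0,0,0,0,5],[0,0,0,0,0,0,8],[0,0,0,0,0,0,8],[0,0,0,0,0,0,8],[0,0,0,0,0,0,8],[0,0,0,0,0,-2,8],[0,0,0,0,0,-6,8],[0,0,0,0,0,-10,8],[0,0,0,0,0,-12,8],[0,0,0,0,0,-12,8]]' 30
python3 - <<'E'
from h import *
c=shot('wrist','w5.png')
for o in redtop(c,58): print(*[np.round(x,1) for x in o])
for k,z in[('index_mark',40),('pointer',40),('pull_grip',72)]:
    for r in manip.tip_of(k,c)[:2]: print(k,r['pixel'],r['conf'],onz(c,r['pixel'],z))
c=shot('scene');im=cv2.cvtColor(c['image'],cv2.COLOR_RGB2BGR)
cv2.imwrite('pics/s5.png',cv2.resize(im[190:290,150:270],None,fx=6,fy=6,interpolation=cv2.INTER_CUBIC))
go([592,-90,72],-102.6)
E
```

```text
time_s: 8.28
position: [684.8, -111.6, 52.6]
eef_rot: [-3.122, 0.345, -0.0]
ft_force: [-4.3, 1.4, 8.5]
grip_width: 0.401
time_s: 9.12
position: [688.2, -112.7, 180.0]
eef_rot: [3.12, -0.345, 0.018]
ft_force: [0.1, -0.6, 0.8]
grip_width: 0.852
[262.  200.7] 2238 683.9 -111.0 55.6 36.8 -13.4
index_mark [264.8, 192.5] 0.54 [ 687.83 -114.22   40.  ]
pointer [198.9, 267.2] 0.64 [623.85 -28.32  40.  ]
pull_grip [261.1, 297.9] 0.91 [592.85 -89.23  72.  ]
t 9.3667 pos [ 683.42 -111.28  169.78] shift cm [-9.34 -0.07  9.82] jaw yaw -102.63248045563164
toolx [ 0.98 -0.22 -0.  ] tooly [-0.22 -0.98 -0.  ] toolz [-0.  0. -1.]
turn rotvec deg [-0.05  0.25 -0.03] joint6 1.4662403876014438
```

View pics/w5.png

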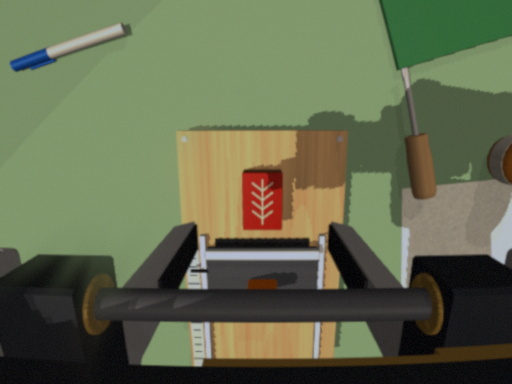

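View pics/s5.png

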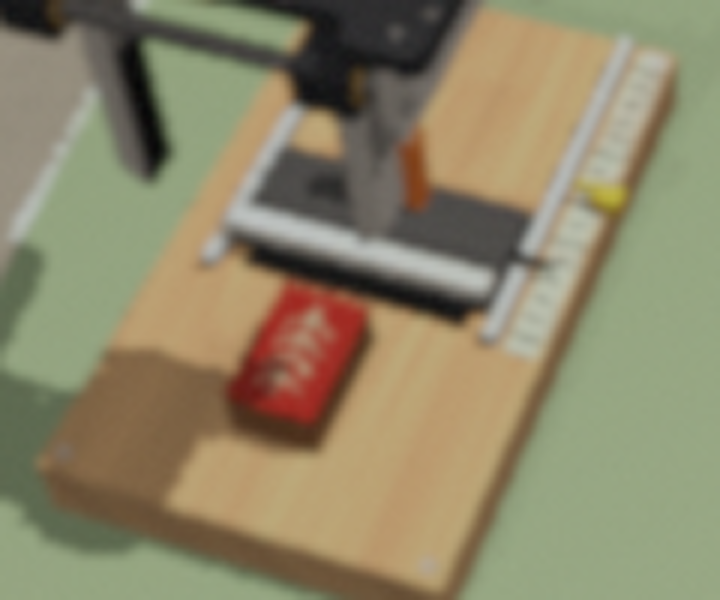

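```bash
python3 -m jog '[[0,0,-90,-9.3,-0.1,0,5],[0,0,-90,-9.3,-0.1,0,5],[0,0,-90,-9.3,-0.1,0,5],[0,0,-90,-9.3,-0.1,0,5],[0,0,-90,-9.3,-0.1,0,5],[0,0,-90,-9.3,-0.1,0,5],[0,0,-90,-9.3,-0.1,0,5],[0,0,-90,-9.3,-0.1,0,5],[0,0,-90,-9.3,-0.1,0,5],[0,0,-90,-9.3,-0.1,0,5],[0,0,-90,-9.3,-0.1,0,5],[0,0,-90,-9.3,-0.1,0,5]]' 30
python3 -m jog '[[0,0,-4,0,0,0,4],[0,0,-4,0,0,0,4],[0,0,-4,0,0,0,4]]'
python3 - <<'E'
from h import *
c=shot('wrist','w6.png')
for k,z in[('index_mark',40),('pointer',40),('pull_grip',72)]:
    for r in manip.tip_of(k,c)[:2]: print(k,r['pixel'],r['conf'],onz(c,r['pixel'],z))
go([592.3,-90.4,75],-12.5)
print(manip.get_state()['grip_width'])
E
```

```text
time_s: 10.37
position: [591.8, -89.6, 168.0]
eef_rot: [-2.509, -1.879, 0.006]
ft_force: [0.7, 0.2, 0.8]
grip_width: 0.534
time_s: 10.62
position: [591.0, -89.3, 166.3]
eef_rot: [-2.442, -1.961, 0.008]
ft_force: [0.4, -0.7, 0.4]
grip_width: 0.43
index_mark [234.3, 120.0] 0.65 [578.97 -14.    40.  ]
pointer [283.9, 122.0] 0.74 [622.41 -25.41  40.  ]
pull_grip [268.4, 209.1] 0.68 [593.14 -93.42  72.  ]
t 10.8167 pos [591.69 -89.55 167.66] shift cm [-0.08  0.16  9.26] jaw yaw -12.389202087480747
toolx [0.21 0.98 0.  ] tooly [ 0.98 -0.21 -0.01] toolz [-0.01  0.   -1.  ]
turn rotvec deg [-0.48 -0.09  0.11] joint6 -0.12365509510451103
0.42556963507455764
```

View pics/w6.png

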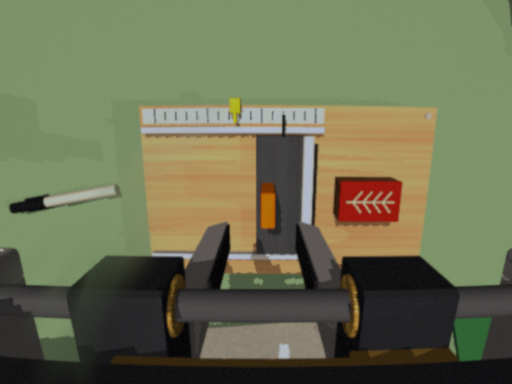

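```bash
python3 -m jog '[[-0.5,0,0,-0.1,0.15,3,4],[-0.5,0,0,-0.1,0.15,6,4],[-0.5,0,0,-0.1,0.15,8,4],[-0.5,0,0,-0.1,0.15,9.2,4],[-0.5,0,0,-0.1,0.15,9.2,4],[-0.5,0,0,-0.1,0.15,9.2,2],[-0.5,0,0,-0.1,0.15,9.2,0],[-0.5,0,0,-0.1,0.15,9.2,0],[-0.5,0,0,-0.1,0.15,9.2,0],[-0.5,0,0,-0.1,0.15,9.2,0],[-0.5,0,0,-0.1,0.15,9.2,0],[-0.5,0,0,-0.1,0.15,9.2,0]]' 40
python3 -m jog '[[0,0,0,0,0,0,0],[0,0,0,0,0,0,0]]' 40
python3 - <<'E'
from h import *
c=shot('wrist','w7.png')
for k,z in[('index_mark',40),('pointer',40)]:
    for r in manip.tip_of(k,c)[:2]: print(k,r['pixel'],r['conf'],onz(c,r['pixel'],z))
go([592.3,-90.4,75],-12.6);print(manip.get_state()['ft_force'])
E
```

```text
time_s: 11.82
position: [593.5, -90.9, 77.0]
eef_rot: [2.447, 1.967, 0.005]
ft_force: [2.3, -0.5, 4.1]
grip_width: 0.125
time_s: 11.98
position: [593.6, -90.9, 77.1]
eef_rot: [2.447, 1.967, 0.005]
ft_force: [2.3, -0.1, 0.0]
grip_width: 0.125
index_mark [219.1, 118.1] 0.8 [581.68 -15.09  40.  ]
pointer [285.8, 117.9] 0.93 [622.29 -23.94  40.  ]
t 12.1333 pos [593.53 -90.92  77.03] shift cm [ 0.02 -0.13  0.2 ] jaw yaw -12.40614024165715
toolx [0.21 0.98 0.  ] tooly [ 0.98 -0.21  0.  ] toolz [ 0.  0. -1.]
turn rotvec deg [ 0.2  -0.08  0.19] joint6 -0.1259484815250074
[2.47 0.37 1.19]
```

View pics/w7.png

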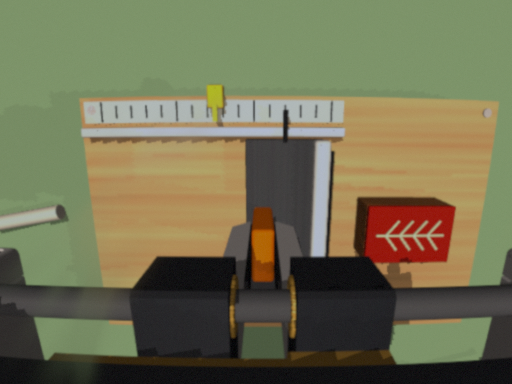

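```bash
python3 -m jog '[[0,0,0,0,-0.5,0,0],[0,0,0,0,-1,0,0],[0,0,0,0,-1.5,0,0],[0,0,0,0,-2,0,0],[0,0,0,0,-2.5,0,0],[0,0,0,0,-3,0,0],[0,0,0,0,-3.5,0,0],[0,0,0,0,-3.8,0,0],[0,0,0,0,-3.8,0,0],[0,0,0,0,-3.8,0,0]]' 45
python3 - <<'E'
from h import *
c=shot('wrist')
ux=np.array([.976,-.218])
for k,z in[('index_mark',42),('pointer',42)]:
    for r in manip.tip_of(k,c)[:2]: X=onz(c,r['pixel'],z);print(k,r['pixel'],r['conf'],X,X[:2]@ux)
im=cv2.cvtColor(c['image'],cv2.COLOR_RGB2BGR)
cv2.imwrite('pics/w8.png',im)
cv2.imwrite('pics/w8c.png',cv2.resize(im[70:160,190:310],None,fx=6.4,fy=6.4,interpolation=cv2.INTER_CUBIC))
s=manip.get_state();print(s['position'],s['ft_force'],s['grip_width'],s['eef_rot'])
E
```

```text
time_s: 12.97
position: [556.3, -82.7, 77.1]
eef_rot: [2.446, 1.966, 0.007]
ft_force: [5.9, 0.9, -1.0]
grip_width: 0.126
index_mark [276.8, 118.6] 0.59 [579.46 -14.9   42.  ] 568.8014748972374
pointer [284.8, 117.7] 0.59 [584.4  -15.42  42.  ] 573.7312410492556
[556.49 -82.71  77.07] [ 5.28 -0.93 -1.56] 0.12624052012084833 [2.45 1.97 0.01]
```

View pics/w8c.png

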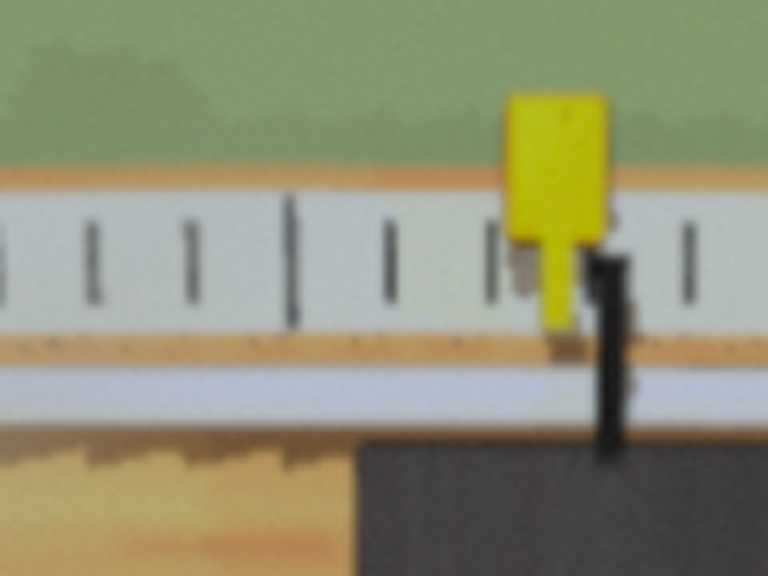

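View pics/w8.png

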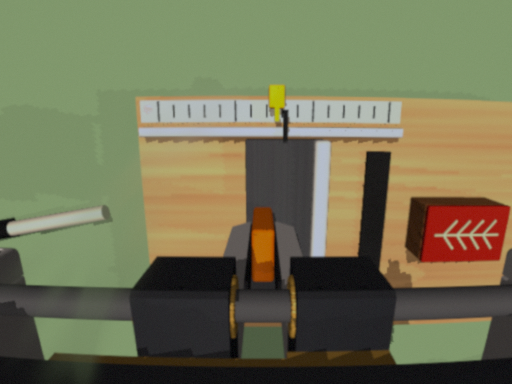

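```bash
python3 -m jog '[[0,0,0,0,-0.2,0,0],[0,0,0,0,-0.4,0,0],[0,0,0,0,-0.52,0,0],[0,0,0,0,-0.52,0,0],[0,0,0,0,-0.52,0,0],[0,0,0,0,-0.52,0,0]]' 45
cat > look.py <<'E'
from h import *
import sys
c=shot('wrist')
ux=np.array([.976,-.218])
for k,z in[('index_mark',42),('pointer',42)]:
    for r in manip.tip_of(k,c)[:2]: X=onz(c,r['pixel'],z);print(k,r['pixel'],r['conf'],X,X[:2]@ux)
im=cv2.cvtColor(c['image'],cv2.COLOR_RGB2BGR)
cv2.imwrite('pics/'+sys.argv[1],cv2.resize(im[80:150,240:330],None,fx=8,fy=8,interpolation=cv2.INTER_CUBIC))
h=cv2.cvtColor(c['image'],cv2.COLOR_RGB2HSV)
ym=(h[...,0]>22)&(h[...,0]<36)&(h[...,1]>180)&(h[...,2]>90)
for r in range(86,124,2):
    q=np.where(ym[r])[0]
    if len(q): print(r,'y',q.min(),q.max(),q.mean())
g=c['image'].max(2)
for r in range(108,140,3):
    q=np.where(g[r,265:310]<45)[0]+265
    if len(q): print(r,'k',q.min(),q.max(),q.mean())
s=manip.get_state();print(s['time_s'],s['position'],s['ft_force'],s['grip_width'])
E
python3 look.py w9.png
```

```text
time_s: 13.62
position: [551.4, -81.6, 77.1]
eef_rot: [2.446, 1.966, 0.008]
ft_force: [6.0, -0.2, -2.1]
grip_width: 0.125
index_mark [287.7, 116.2] 0.6 [581.4  -13.81  42.  ] 570.4548171423097
pointer [287.3, 117.1] 0.88 [581.05 -14.29  42.  ] 570.218284957447
86 y 278 292 285.0
88 y 277 292 284.5
90 y 277 292 284.5
92 y 277 292 284.5
94 y 277 292 284.5
96 y 277 292 284.5
98 y 277 292 284.5
100 y 278 291 284.5
102 y 278 291 284.5
104 y 278 292 285.0
106 y 278 291 284.5
108 y 283 288 285.5
110 y 284 287 285.5
112 y 283 287 285.0
114 y 283 287 285.0
116 y 284 286 285.0
118 y 284 286 285.0
120 y 284 286 285.0
123 k 284 286 285.0
126 k 284 286 285.0
129 k 284 286 285.0
132 k 284 286 285.0
135 k 284 286 285.0
138 k 283 286 284.5
13.7667 [551.4  -81.59  77.06] [ 6.1  -0.68 -2.68] 0.12418734625541143
```

View pics/w9.png

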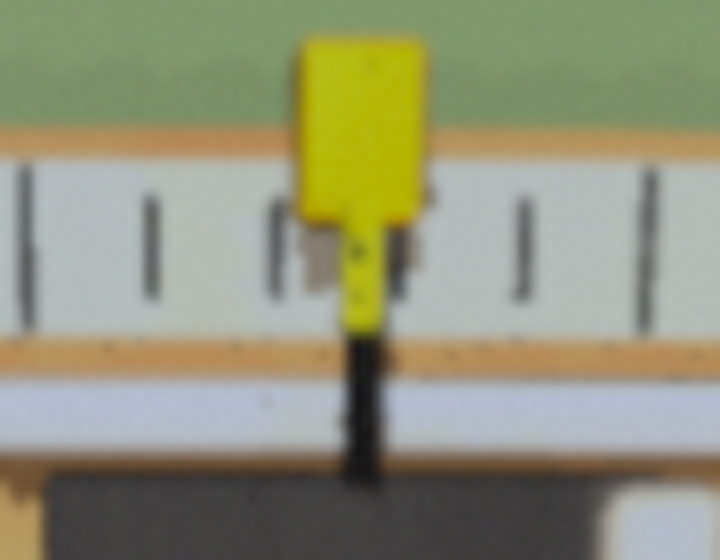

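```bash
python3 -m jog '[[0,0,0,0,0,0,0],[0,0,0,0,0,0,0],[0,0,0,0,0,0,0],[0,0,0,0,0,0,0],[0,0,0,0,0,0,0],[0,0,0,0,0,0,0]]' 45
python3 - <<'E'
from h import *
ux=np.array([.976,-.218])
c=shot('wrist')
for zn,zp in[(38,36),(41,36),(41,41)]: print(zn,zp,(onz(c,(285.2,121),zn)-onz(c,(285.2,126),zp))[:2]@ux)
for o in redtop(c,58): print(*[np.round(x,1) for x in o])
cs=shot('scene','s9f.png');im=cv2.cvtColor(cs['image'],cv2.COLOR_RGB2BGR)
cv2.imwrite('pics/s9.png',cv2.resize(im[170:290,150:270],None,fx=5,fy=5,interpolation=cv2.INTER_CUBIC))
s=manip.get_state();print(s['time_s'],s['position'],s['ft_force'],s['grip_width'])
E
```

```text
time_s: 14.27
position: [551.4, -81.6, 77.1]
eef_rot: [2.445, 1.965, 0.009]
ft_force: [6.0, -2.3, -2.6]
grip_width: 0.123
38 36 -0.21184254856761137
41 36 -0.44579403150022257
41 41 -0.05449673134386216
[470.7 232.5] 4240 683.2 -109.6 56.7 37.9 -12.6
14.3667 [551.39 -81.54  77.04] [ 6.55  0.51 -3.28] 0.12586853357143285
```

View pics/s9.png

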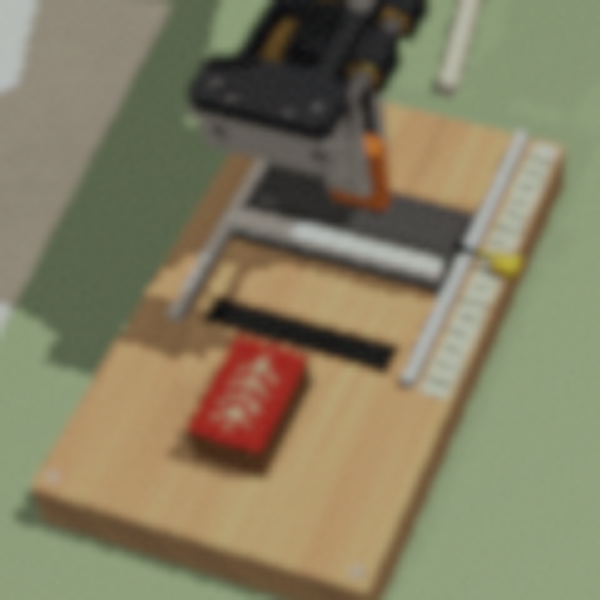

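View pics/s9f.png

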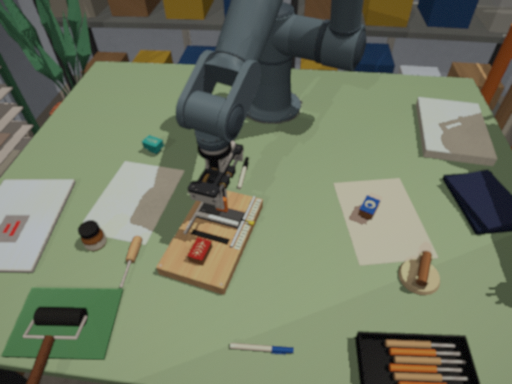

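Run:
```python
from h import *
print(manip.close_job()); s=manip.get_state();print(s['time_s'],s['position'])
```

```text
the job is handed in; nothing more can be done
None
the job is handed in; nothing more can be done
```

The red block is plugged into the slot and let go. The paper gripper is pulled out about 43 mm and still held by its tab. The job was handed in at about 14.4 s on the robot's clock.

- **Block:** The push stopped at TCP z 52.6 mm against 52.4 expected for fully home, with about 8 N of force back. The wrist camera later saw its top level with the home height and its outline full size, about 57 x 38 mm.
- **Pointer and index:** In the wrist picture both are centred on column 285. The nose sits a little higher than the pointer, so parallax could leave 0.2 to 0.4 mm of error, which I did not correct. Their positions from the network agreed to 0.3 mm.
- **Hold:** The tab is gripped at a set force of 45 N. TCP position and opening stayed steady over the half second before hand-in, with a spring pull of about 6 N.
- **Rest of the bench:** In the last scene picture the index, the blue block, the turquoise look-alike and the bystanders show no visible shift. I judged this by eye and did not measure it.
- **Disagreements:** The cameras disagreed by about 3 to 5 mm on the slot position, so I used a compromise, and the plug went in without force. The index detector once reported the red block instead, and I ignored that.

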